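# Tidy the book row: push the books home and close up the bookend

### The job

Tidy the row of books in the desk rack: push in the books that stick out until every book is fully home against the back rail with the spines in line, and push the loose bookend along the board until it holds the row snugly together against the rack's end panel, everything standing upright. Only push with the fingers; do not lift anything or tip it over, and leave the other things on the desk alone.

Things in the scene. Friction and masses are not known exactly. Their poses are not given: they have to be found in the camera images.
- rack: Light-wood desk book rack, fixed; place and turn vary. Origin under the centre of its board, on the desk; x from its open front to its back, y to its left. Board 150 (x) by 380 (y), 15 mm thick. Left end: upright panel, inner face at y = +172, top at z = 165 mm. Back: low rail, front face at x = +63, top at z = 75 mm. Front and right end open; things stand on the board at z = 15 mm.
- book_blue: Blue hardback standing on the board, spine to the front, 125 deep (x), 34 thick (y), 160 mm tall, 0.36 kg. Origin: centre of its underside; spine face at x = -62.5 mm. Home, its origin is at rack x = 0. Five such books stand loose side by side in any order, gaps 1 to 4 mm; two stick out to the front 25 to 50 mm. Slides when pushed at half height or lower; may tip if pushed near the top.
- book_green: Green hardback standing on the board, spine to the front, 125 deep (x), 34 thick (y), 154 mm tall, 0.36 kg. Origin: centre of its underside; spine face at x = -62.5 mm. Home, its origin is at rack x = 0. Five such books stand loose side by side in any order, gaps 1 to 4 mm; two stick out to the front 25 to 50 mm. Slides when pushed at half height or lower; may tip if pushed near the top.
- book_ochre: Ochre hardback standing on the board, spine to the front, 125 deep (x), 34 thick (y), 164 mm tall, 0.36 kg. Origin: centre of its underside; spine face at x = -62.5 mm. Home, its origin is at rack x = 0. Five such books stand loose side by side in any order, gaps 1 to 4 mm; two stick out to the front 25 to 50 mm. Slides when pushed at half height or lower; may tip if pushed near the top.
- book_maroon: Maroon hardback standing on the board, spine to the front, 125 deep (x), 34 thick (y), 158 mm tall, 0.36 kg. Origin: centre of its underside; spine face at x = -62.5 mm. Home, its origin is at rack x = 0. Five such books stand loose side by side in any order, gaps 1 to 4 mm; two stick out to the front 25 to 50 mm. Slides when pushed at half height or lower; may tip if pushed near the top.
- book_grey: Grey hardback standing on the board, spine to the front, 125 deep (x), 34 thick (y), 150 mm tall, 0.36 kg. Origin: centre of its underside; spine face at x = -62.5 mm. Home, its origin is at rack x = 0. Five such books stand loose side by side in any order, gaps 1 to 4 mm; two stick out to the front 25 to 50 mm. Slides when pushed at half height or lower; may tip if pushed near the top.
- bookend: Loose dark-wood L-shaped bookend on the board, right of the books, 30 to 95 mm off, a little turned, 0.7 kg. Origin: centre of its underside; 105 deep (x), 80 mm long (y). Upright 15 thick, 120 mm tall, its book side at y = +40 mm; weighted foot 28 mm tall, right end face at y = -40 mm. Slides when its foot is pushed; may tip if pushed high. Row closed up: origin at rack y = -38 mm.
- pen: Retractable pen, blue with steel tip and clip, 133 mm long (x), 11 mm thick, lying on the desk. Origin under its middle. To be left alone.
- tape: Red plastic tape dispenser, 150 by 58 mm, 87 mm tall. Origin: centre of its underside. To be left alone.
- jar: Glass jar with a closed screw lid, 68 mm across, 95 mm tall. Origin: centre of its underside. To be left alone.
- phone_stand: Empty aluminium phone stand, 95 by 75 mm, about 130 mm tall. Origin: centre of its underside. To be left alone.
- cup: White ceramic cup, 80 mm across, 85 mm tall. Origin: centre of its underside. To be left alone.
- notes: Black plastic sticky-note holder with a yellow pad, 92 by 92 mm, 34 mm tall. Origin: centre of its underside. To be left alone.
Mind the look-alikes: they are no part of the job. What is shaped like the book_maroon but black is not meant.

How it is judged (in metres and radians):
At the end, for the whole second after the job is handed in: Every book stands upright on the board, square in the rack, within 5 mm of touching the back rail; the bookend stands upright on the board, square to the row (4 degrees), and the five books have at most 6 mm of slack in all between it and the end panel; all is at rest (x of each of book_blue, book_green, book_ochre, book_maroon, book_grey in the frame of rack above -0.005 m and z of each of book_blue, book_green, book_ochre, book_maroon, book_grey, bookend in the frame of rack below 0.019 m and angle between each of book_blue, book_green, book_ochre, book_maroon, book_grey, bookend's own z axis and vertical below 0.06 rad and angle between the x axis of each of book_blue, book_green, book_ochre, book_maroon, book_grey and the x axis of rack, either way round below 0.06 rad and linear speed of each of book_blue, book_green, book_ochre, book_maroon, book_grey, bookend below 0.01 m/s and y of bookend in the frame of rack above -0.044 m and angle between the y axis of bookend and the y axis of rack, either way round below 0.08 rad).
It fails at once if a book or the bookend is lifted off the board (more than 20 mm) (z of any of book_blue, book_green, book_ochre, book_maroon, book_grey, bookend in the frame of rack above 0.035 m).
It fails at once if a book or the bookend is tipped over (more than about 25 degrees) (angle between any of book_blue, book_green, book_ochre, book_maroon, book_grey, bookend's own z axis and vertical above 0.45 rad).
It fails at once if another thing on the desk is moved more than 25 mm or knocked over (distance of any of pen, tape, jar, phone_stand, cup, notes from where it was at the start of the episode above 0.025 m or angle between any of tape, jar, phone_stand, cup, notes's own z axis and vertical above 0.4 rad).
It also fails if it takes over 56 s, if anything falls off the work surface, if the arm or the gripper's body presses on something with over 40 N, if the wrist force passes 120 N, or if a joint passes its speed limit or range.

### The arm

A 6-joint arm with a two-finger parallel gripper is mounted at the origin on the work surface. World frame = base frame: x ahead of the robot, y to its left, z up, the work surface at z = 0. Lengths are in m, angles in degrees, forces in N, time in s.
With the tool pointing down it reaches from about 0.425 to 0.95 m from the base axis. Payload 3.5 kg.
Tool frame: the origin (TCP) lies at the very end of the fingers, on their centre line; the grasp point (between the pads) lies 19 mm behind it; z points along the fingers, y is the direction in which the jaws open and shut (so a half turn about z gives the same grasp; the last joint's range is limited). The gripper opens to 85 mm and grips with 20 to 120 N. Pads are 22 mm wide; open, the fingers measure 114 mm over their backs; the gripper's body (76 mm by 85 mm) begins 54 mm behind the grasp point. The pads swing forward as they close: fully open they stand 13 mm farther back than shut.
Start: joints at [-75.573, 16.404, 90.338, -0, 73.258, -8.594], TCP at [0.264, -0.621, 0.231] pointing down, gripper open.
Joint ranges: [-158.93, 158.93], [-51.34, 127.21], [12.03, 142.37], [-87.48, 267.48], [13.55, 161.25], [-162.69, 162.69]. Speed limits (degrees/s): [159.86, 159.86, 180, 180, 180, 180].

### API

Orientations are given as a 3x3 rotation matrix whose columns are the frame's x, y, z axes.
In Python, from plant import sense, cams, order gives the robot as it stands.
- The arm moves only by the tool carry_out, never from a script. Its argument "moves" is one flat list of numbers, 5 for each row, row after row: the shift along the tool's x, y, z in cm, then the turn about the tool's z in rad, then the closure, from 0 (fully open) to 1 (shut). A call has 1 to 12 rows; each row shifts and turns the commanded pose from where the row before left it, along the tool's axes as they then stand; what a row does not reach is not made up. A row lasts 1/8 s, in which the tool goes at most 62.5 mm and 10.7 degrees, less where a joint would pass 70% of its speed; a pose out of reach is approached as far as the arm can. A call is refused whole if a number of a shift passes 6.25 or a number of a turn 0.188, either way. A call with a gripper value outside its range is refused whole. The fingers move at their own pace and stop on an object; "grip_force" is the grip in N (left out, the last holds). Time passes only in rows, so rows that do not move let the fingers close. It gives the time, the measured TCP pose, the force and the opening at its end, in the units of the state.
- sense(): the state, without advancing time (a new reading comes with each control period).
- cams.capture(name): name is "side" or "top" or "wrist"; returns the picture (400x640x3 uint8, red, green, blue); there is no depth.
- cams.get_calibration(name): a dict with "mtx" (3x3 intrinsics, pixels), "position" and "attitude" of the camera in the world. Camera axes: x right, y down, z forward; pixel columns grow to the right and rows downward; lengths in m; the calibration is good to about 2 mm. A picture is of the moment at which its call begins: read the wrist's pose just before it. get_calibration takes no time and is no camera call; for the wrist camera it gives the pose at the moment of the call.
- order.finish_job(): hands the job in, once; it reports no verdict.
The state is a dict: "t": time; "qpos": joint angles; "qd": joint speeds; "joint_torque": joint torques, N m; "ee_pos": TCP position; "ee_rot": TCP orientation; "force": force on the tool from outside, world axes, zero at the start; "ft_torque": the same for the moment, N m; "width": finger opening in m.
Only numpy, scipy, OpenCV 4.12 (cv2) and the standard library are available. Lean on these libraries where they do the work, as an engineer would, in place of code of your own. Each camera call takes 0.05 s, during which the arm holds its last target.

## Working session

There is one attempt and no reset: what is moved stays moved. The work goes in short steps, Python scripts to look and compute and a tool call to move; the robot and the scene stay as the last step left them, time stands still between calls to the robot, and variables do not carry over. Pictures are saved under pics/ and viewed, and the job is handed in when it is done.

Besides the shell and the picture viewer there is one more tool, called after "Call:" by a JSON object that holds its "fn" and its "kwargs", one argument or row to a line. carry_out: Moves the arm, as the interface text tells. Its arguments: {"type":"object","properties":{"moves":{"type":"array"},"grip_force":{"type":"number"}},"required":["moves"]}

```bash
ls; mkdir -p pics
python3 - <<'E'
from plant import sense,cams,order
import cv2
s=sense();print(s['t'],s['ee_pos'],s['ee_rot'],s['force'],s['width'])
for n in('top','side','wrist'):
    cv2.imwrite(f'pics/{n}0.png',cams.capture(n)[:,:,::-1])
    c=cams.get_calibration(n);print(n,c)
E
```

```text
pics
0.0 [ 0.26382259 -0.62059473  0.22992484] [[ 9.20349541e-01  3.91096358e-01 -6.01215726e-04]
 [ 3.91096668e-01 -9.20346738e-01  2.29752843e-03]
 [ 3.45228070e-04 -2.34966271e-03 -9.99997180e-01]] [-0.06269194  0.47901121 -0.23018037] 0.0849932158565295
top {'mtx': array([[387.65823064,   0.        , 317.28378216],
       [  0.        , 387.65823064, 194.47205441],
       [  0.        ,   0.        ,   1.        ]]), 'position': array([0.45569636, 0.06662872, 1.09832751]), 'attitude': array([[ 0.00874108, -0.99777214,  0.06613882],
       [-0.99968459, -0.01027679, -0.02291511],
       [ 0.02354375, -0.06591765, -0.99754727]])}
side {'mtx': array([[370.59467695,   0.        , 318.55470462],
       [  0.        , 370.59467695, 199.73312598],
       [  0.        ,   0.        ,   1.        ]]), 'position': array([0.49322081, 0.4564842 , 1.28737224]), 'attitude': array([[-0.99750442, -0.06937892,  0.01309582],
       [-0.07014574,  0.95273202, -0.29560324],
       [ 0.00803183, -0.29578416, -0.95522103]])}
wrist {'mtx': array([[311.83189888,   0.        , 321.68165836],
       [  0.        , 311.83189888, 196.06884493],
       [  0.        ,   0.        ,   1.        ]]), 'position': array([ 0.33630627, -0.59158015,  0.37294071]), 'attitude': array([[ 0.39129911, -0.87605094, -0.28181513],
       [-0.92026231, -0.37300297, -0.11826271],
       [-0.00151372,  0.30561994, -0.95215238]])}
```

View pics/top0.png

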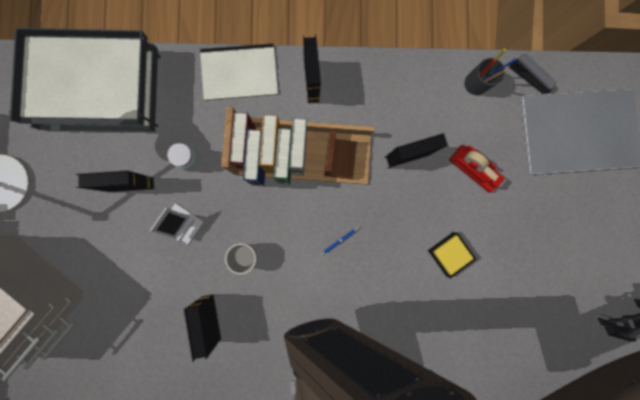

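View pics/side0.png

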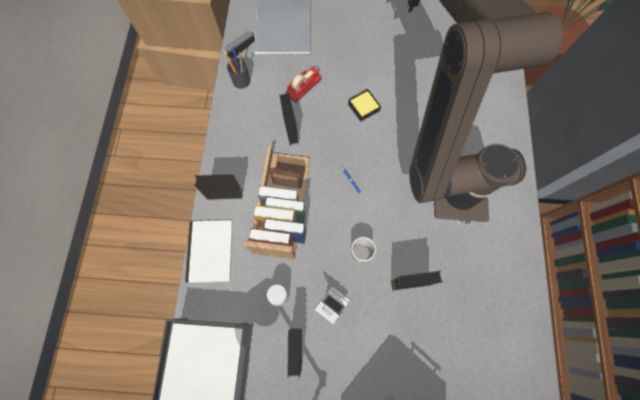

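View pics/wrist0.png

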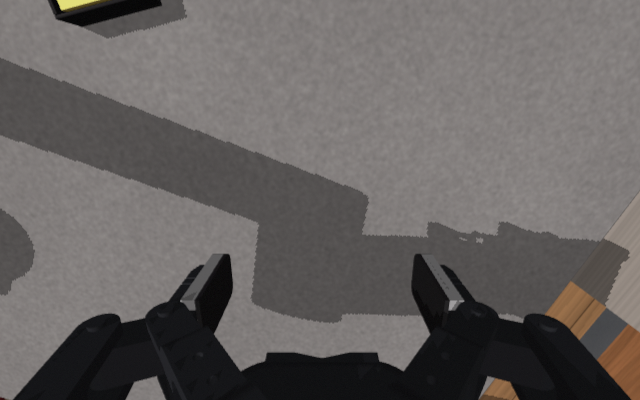

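Run:
```python
import cv2
a=cv2.imread('pics/top0.png')[95:205,205:395]
cv2.imwrite('pics/top0z.png',cv2.resize(a,None,fx=4,fy=4,interpolation=cv2.INTER_CUBIC))
a=cv2.imread('pics/side0.png')[140:265,235:325]
cv2.imwrite('pics/side0z.png',cv2.resize(a,None,fx=4.8,fy=4.8,interpolation=cv2.INTER_CUBIC))
```

```text
(no output)
```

View pics/top0z.png

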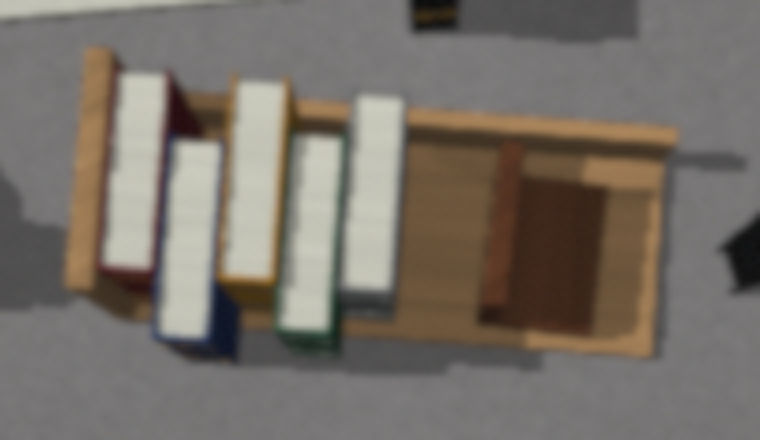

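View pics/side0z.png

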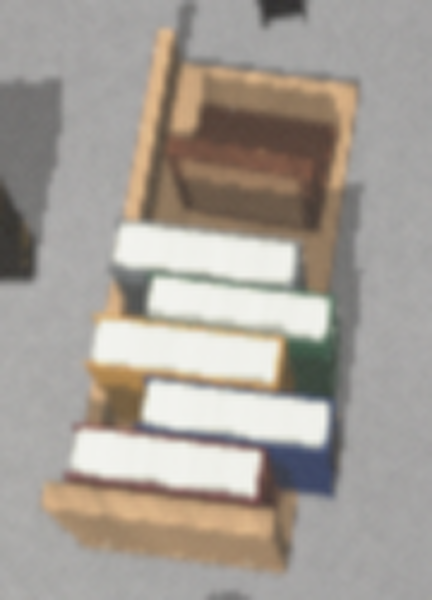

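```bash
cat > h.py <<'E'
import numpy as np
from plant import sense,cams,order
import cv2
def ray(n,u,v,z,c=None):
    c=c or cams.get_calibration(n)
    d=c['attitude']@np.linalg.solve(c['mtx'],[u,v,1.]);p=c['position'];return p+d*(z-p[2])/d[2]
def proj(n,p):
    c=cams.get_calibration(n);q=c['mtx']@(c['attitude'].T@(np.asarray(p)-c['position']));return q[:2]/q[2]
E
python3 - <<'E'
from h import *
tz=lambda u,v,z:ray('top',205+u/4,95+v/4,z)
sz=lambda u,v,z:ray('side',235+u/4.8,140+v/4.8,z)
for nm,u,v,z in [('boardFR',655,355,.015),('railBR',676,130,.075),('railFR',672,146,.075),('panBL',90,47,.165),('panBR',114,50,.165),('panFL',66,288,.165),('panFR',90,290,.165),
 ('be top back R',522,142,.135),('be top back L',502,142,.135),('be top F L',482,318,.135),('be top F R',505,320,.135),('foot BR',607,185,.043),('foot FR',592,335,.043)]:
    print('T',nm,tz(u,v,z).round(4))
for nm,u,v,z in [('boardFR',358,82,.015),('railend FR',175,30,.075),('railBR',160,30,.075),('panoutB',45,500,.165),('panoutF',290,510,.165),('panFin',290,492,.165),('be back R',170,140,.135),('be backL',182,165,.135),('be F L',325,180,.135),('be F R',333,158,.135)]:
    print('S',nm,sz(u,v,z).round(4))
# pages
for n in('top','side'):
    im=cams.capture(n); h=cv2.cvtColor(im,cv2.COLOR_RGB2HSV)
    m=((h[...,1]<45)&(h[...,2]>165)).astype(np.uint8)
    N,l,st,ce=cv2.connectedComponentsWithStats(m)
    for i in range(1,N):
        x,y,w,hh,a=st[i]
        if 100<a<1500 and ((n=='top' and 220<x<320 and 100<y<190) or (n=='side' and 240<x<310 and 170<y<260)):
            pts=np.argwhere(l==i)[:,::-1].astype(np.float32)
            W=np.array([ray(n,p[0],p[1],.155)[:2] for p in pts]).astype(np.float32)
            r=cv2.minAreaRect(W);print(n,ce[i].round(1),a,np.round(r[0],4),np.round(r[1],4),round(r[2],1))
    for nm,lo,hi in[('pen',(100,130,60),(125,255,255))]:
        mm=cv2.inRange(h,lo,hi);N,l,st,ce=cv2.connectedComponentsWithStats(mm)
        for i in range(1,N):
            if st[i][4]>25:print(n,nm,ce[i].round(),st[i],ray(n,*ce[i],.005).round(3))
E
```

```text
T boardFR [ 0.5593 -0.1029  0.015 ]
T railBR [ 0.7054 -0.1077  0.075 ]
T railFR [ 0.6945 -0.105   0.075 ]
T panBL [0.7295 0.2659 0.165 ]
T panBR [0.7279 0.2513 0.165 ]
T panFL [0.5816 0.2767 0.165 ]
T panFR [0.5805 0.2623 0.165 ]
T be top back R [ 0.6817 -0.      0.135 ]
T be top back L [0.6815 0.0126 0.135 ]
T be top F L [0.5698 0.0244 0.135 ]
T be top F R [0.5687 0.01   0.135 ]
T foot BR [ 0.674  -0.0653  0.043 ]
T foot FR [ 0.5699 -0.0552  0.043 ]
S boardFR [ 0.5557 -0.1008  0.015 ]
S railend FR [ 0.6921 -0.1064  0.075 ]
S railBR [ 0.7033 -0.1056  0.075 ]
S panoutB [0.7245 0.2672 0.165 ]
S panoutF [0.5686 0.2625 0.165 ]
S panFin [0.5696 0.2509 0.165 ]
S be back R [0.6767 0.005  0.135 ]
S be backL [0.6664 0.0229 0.135 ]
S be F L [0.5668 0.0267 0.135 ]
S be F R [0.5627 0.0101 0.135 ]
top [238.6 137.1] 475 [0.6576 0.2397] [0.0256 0.1161] 86.1
top [268.2 139.1] 488 [0.6529 0.1674] [0.0266 0.1178] 86.6
top [298.  142.7] 480 [0.6459 0.0937] [0.0259 0.117 ] 85.9
top [252.2 154.2] 474 [0.6153 0.2058] [0.0255 0.1172] 86.0
top [283.1 153.7] 416 [0.6195 0.1308] [0.0243 0.1156] 86.2
top pen [497.  70.] [490  66  14  10  32] [ 0.898 -0.481  0.005]
top pen [348. 235.] [342 230  12  10  39] [ 0.416 -0.046  0.005]
top pen [332. 246.] [325 241  15  11  45] [ 0.383 -0.001  0.005]
side [283.6 225.7] 356 [0.6116 0.1992] [0.0304 0.121 ] 86.5
side [300.2 259.6] 261 [0.5573 0.2961] [0.0776 0.0792] 15.0
```

Run:
```python
from h import *
O=np.array([.643,.083]);a=np.radians(-4.1);R=np.array([[np.cos(a),-np.sin(a)],[np.sin(a),np.cos(a)]])
def show(n,p):
    p=np.array(p);print(n,p.round(3),'rack',(R.T@(p[:2]-O)).round(3))
for nm,u,v,z in [('jar lid',178,155,.095),('cup rim c',240,258,.085),('cup R',257,258,.085),('cup top',240,243,.085),('stand nearR',200,225,.02),('stand R',196,240,.01),('stand L',152,225,.05),('blackbook L',386,160,.0),('bbtop',390,147,.158),('pen top end',359,229,.005),('pen low',325,251,.005)]:
    show(nm,ray('top',u,v,z))
def tri(a,b):
    cs=[cams.get_calibration(n) for n in('top','side')];P=[];
    ps=[c['mtx']@np.hstack([c['attitude'].T,(-c['attitude'].T@c['position'])[:,None]]) for c in cs]
    X=cv2.triangulatePoints(ps[0],ps[1],np.array(a,float),np.array(b,float));return X[:3,0]/X[3,0]
show('jar',tri((178.5,155),(277,295)));show('cup',tri((240,258),(364,249)))
show('stand',tri((175,222),(333,306)))
# books as (x,y) corrected for own height: pages at top
H=dict(maroon=.173,blue=.175,ochre=.179,green=.169,grey=.165)
for k,c in dict(maroon=(238.6,137.1),blue=(252.2,154.2),ochre=(268.2,139.1),green=(283.1,153.7),grey=(298,142.7)).items(): show(k,ray('top',*c,H[k]-.002)[:2])
s=sense()['ee_pos'];show('tcp',s)
```

```text
jar lid [0.621 0.405 0.095] rack [-0.045  0.32 ]
cup rim c [0.357 0.241 0.085] rack [-0.297  0.137]
cup R [0.357 0.198 0.085] rack [-0.294  0.094]
cup top [0.395 0.242 0.085] rack [-0.259  0.141]
stand nearR [0.44  0.364 0.02 ] rack [-0.223  0.266]
stand R [0.398 0.377 0.01 ] rack [-0.265  0.276]
stand L [0.439 0.483 0.05 ] rack [-0.232  0.385]
blackbook L [ 0.63  -0.155  0.   ] rack [ 0.004 -0.238]
bbtop [ 0.637 -0.133  0.158] rack [ 0.009 -0.216]
pen top end [ 0.432 -0.077  0.005] rack [-0.199 -0.175]
pen low [0.37  0.019 0.005] rack [-0.268 -0.084]
jar [0.62  0.406 0.089] rack [-0.046  0.321]
cup [0.353 0.242 0.085] rack [-0.3    0.137]
stand [0.443 0.426 0.041] rack [-0.224  0.328]
maroon [0.654 0.236] rack [-0.     0.154]
blue [0.612 0.202] rack [-0.039  0.117]
ochre [0.649 0.164] rack [-0.     0.082]
green [0.615 0.129] rack [-0.031  0.044]
grey [0.644 0.093] rack [-0.    0.01]
tcp [ 0.264 -0.621  0.231] rack [-0.328 -0.729]
```

Call:
{"fn": "carry_out", "kwargs": {
  "moves": [0,0,0,-0.157,0.5,0,0,0,-0.157,1,0,0,0,-0.157,1,0,0,0,-0.157,1,0,0,0,-0.157,1,0,0,0,-0.157,1,0,0,0,-0.157,1]
}}

```text
t: 1.12
ee_pos: [0.264, -0.6211, 0.2311]
ee_rot: [[0.065, 0.998, -0.0], [0.998, -0.065, 0.0], [0.0, -0.0, -1.0]]
force: [-0.2, 0.4, 0.3]
width: -0.0004
```

Call:
{"fn": "carry_out", "kwargs": {
  "moves": [5,3,0,0,1,5,3,0,0,1,5,3,0,0,1,5,3,0,0,1,5,3,0,0,1,5,3,0,0,1,5,3,0,0,1,5,2,0,0,1]
}}

```text
t: 2.12
ee_pos: [0.5224, -0.2365, 0.2314]
ee_rot: [[0.07, 0.998, 0.0], [0.998, -0.07, -0.0], [-0.0, 0.001, -1.0]]
force: [0.7, 0.4, -0.9]
width: 0.0
```

Call:
{"fn": "carry_out", "kwargs": {
  "moves": [5,-0.8,0,0,1,5,-0.8,0,0,1,5,-0.8,0,0,1,5,-0.8,0,0,1,5,-0.8,0,0,1,5,-0.8,0,0,1,5,-0.9,0,0,1,5,-1,0,0,1,4.4,-1,0,0,1,0,0,0,0,1]
}}

```text
t: 3.38
ee_pos: [0.4748, 0.2123, 0.2313]
ee_rot: [[0.065, 0.998, -0.0], [0.998, -0.065, 0.0], [0.0, -0.0, -1.0]]
force: [-0.5, 0.2, 0.5]
width: 0.0002
```

Run:
```python
from h import *
cv2.imwrite('pics/w1.png',cams.capture('wrist')[:,:,::-1]);print(sense()['ee_pos'])
cv2.imwrite('pics/t1.png',cams.capture('top')[:,:,::-1])
```

```text
[0.47519254 0.21093734 0.23122621]
```

View pics/w1.png

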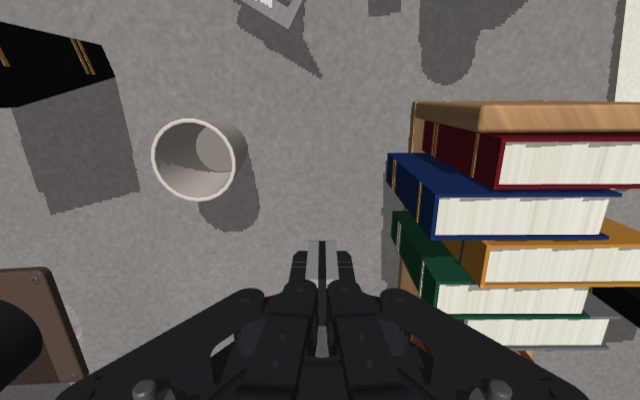

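View pics/t1.png

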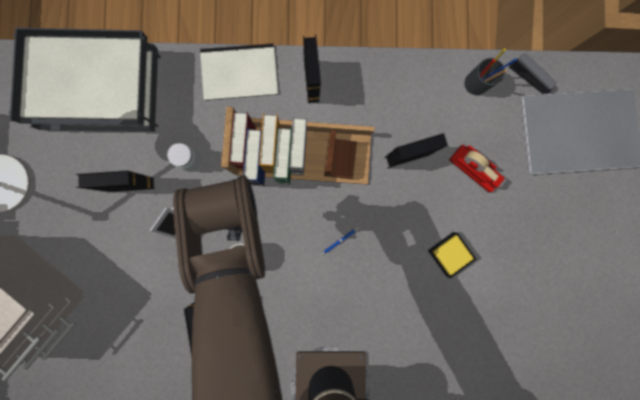

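```bash
cat >> h.py <<'E'
O=np.array([.643,.083]);a=np.radians(-4.1);R=np.array([[np.cos(a),-np.sin(a)],[np.sin(a),np.cos(a)]])
def rk(p): return (R.T@(np.array(p)[:2]-O)).round(4)
E
python3 - <<'E'
from h import *
for nm,u,v,z in [('blue spine L',431,190,.175),('blue spine R',436,238,.175),('green R',436,315,.169),('green L',424,257,.169),('maroon',497,185,.173),('maroonL',500,140,.173),('ochre R',484,286,.179),('ochre L',478,240,.179),('cup edge',238,158,.085)]:
    print(nm,rk(ray('wrist',u,v,z)))
print(rk(sense()['ee_pos']))
E
```

```text
blue spine L [-0.103   0.1323]
blue spine R [-0.0957  0.0972]
green R [-0.0856  0.0278]
green L [-0.1003  0.079 ]
maroon [-0.0585  0.1353]
maroonL [-0.0619  0.1652]
ochre R [-0.0581  0.0611]
ochre L [-0.0682  0.0977]
cup edge [-0.2542  0.1361]
[-0.1762  0.1147]
```

Call:
{"fn": "carry_out", "kwargs": {
  "moves": [0,0,5,0,1,0,0,5,0,1,0,0,5,0,1,0,0,4.6,0,1,0,0,0,0,0.5,0,0,0,0,0.3,0,0,0,0,0.3]
}}

```text
t: 4.35
ee_pos: [0.4779, 0.2102, 0.0381]
ee_rot: [[0.07, 0.998, 0.005], [0.998, -0.07, 0.001], [0.001, 0.005, -1.0]]
force: [0.3, -0.3, -0.3]
width: 0.0541
```

Run:
```python
from h import *
cv2.imwrite('pics/w2.png',cams.capture('wrist')[:,:,::-1]);print(rk(sense()['ee_pos']))
a=cams.capture('side')[:,:,::-1][130:330,230:430]
cv2.imwrite('pics/s2.png',cv2.resize(a,None,fx=3,fy=3,interpolation=cv2.INTER_CUBIC))
```

```text
[-0.174   0.1151]
```

View pics/w2.png

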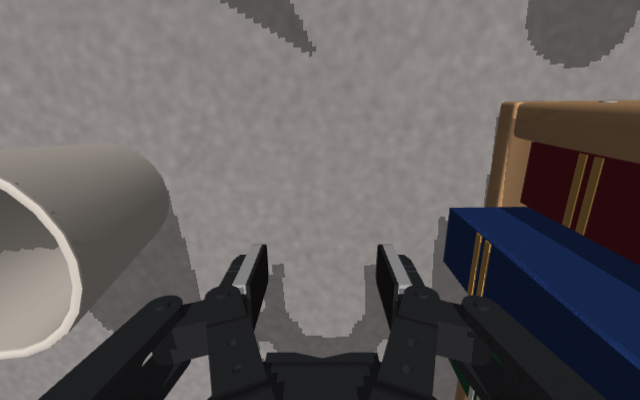

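View pics/s2.png

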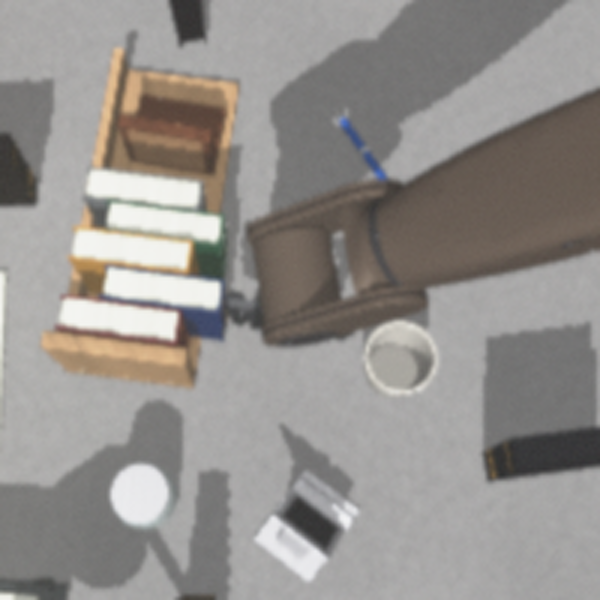

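Call:
{"fn": "carry_out", "kwargs": {
  "moves": [0,0,0.8,0,0.2,0,0.4,0,0,0.2,0,0.4,0,0,0.2,0,0.4,0,0,0.2,0,0.4,0,0,0.2,0,0,0,0,0.2]
}}

```text
t: 5.2
ee_pos: [0.4921, 0.2089, 0.0274]
ee_rot: [[0.07, 0.998, 0.001], [0.998, -0.07, 0.0], [0.0, 0.001, -1.0]]
force: [-0.8, -0.3, -0.4]
width: 0.0688
```

Run:
```python
from h import *
cv2.imwrite('pics/w3.png',cams.capture('wrist')[:,:,::-1]);print(rk(sense()['ee_pos']))
a=cams.capture('top')[:,:,::-1][95:205,205:395]
cv2.imwrite('pics/t3.png',cv2.resize(a,None,fx=4,fy=4,interpolation=cv2.INTER_CUBIC))
```

```text
[-0.1595  0.1148]
```

View pics/w3.png

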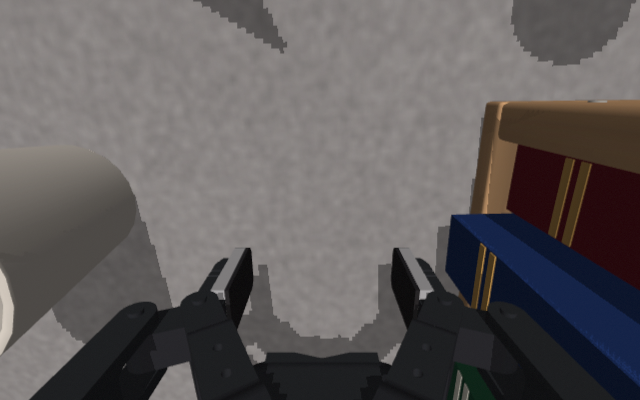

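View pics/t3.png

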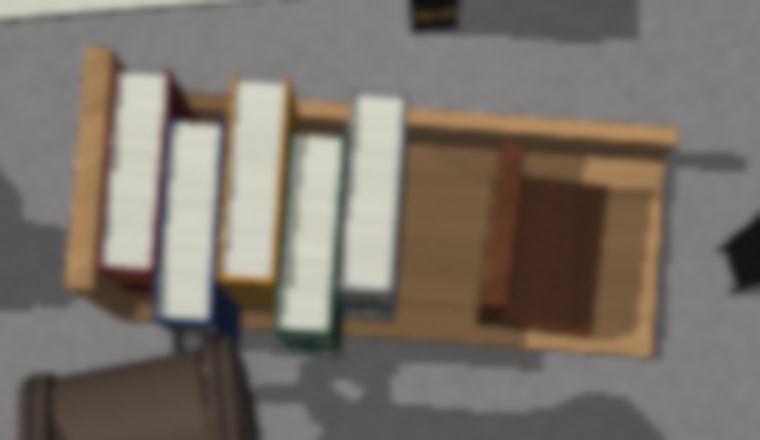

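Call:
{"fn": "carry_out", "kwargs": {
  "moves": [0,0.4,0,0,0.2,0,0.4,0,0,0.2,0,0.4,0,0,0.2,0,0.4,0,0,0.2,0,0.4,0,0,0.2,0,0.3,0,0,0.2,0,0,0,0,0.2]
}}

```text
t: 6.18
ee_pos: [0.515, 0.2073, 0.0273]
ee_rot: [[0.07, 0.998, 0.001], [0.998, -0.07, 0.0], [0.0, 0.001, -1.0]]
force: [-1.1, 0.1, -0.1]
width: 0.0682
```

Call:
{"fn": "carry_out", "kwargs": {
  "moves": [0,0.1,0,0,0.2,0,0.1,0,0,0.2,0,0,0,0,0.2]
}}

```text
t: 6.55
ee_pos: [0.5165, 0.2072, 0.0273]
ee_rot: [[0.07, 0.998, -0.0], [0.998, -0.07, 0.0], [0.0, -0.0, -1.0]]
force: [-2.9, -0.0, 0.9]
width: 0.0683
```

Run:
```python
from h import *
cv2.imwrite('pics/w4.png',cams.capture('wrist')[:,:,::-1]);s=sense();print(rk(s['ee_pos']),s['force'])
a=cams.capture('top')[:,:,::-1][95:205,205:395]
cv2.imwrite('pics/t4.png',cv2.resize(a,None,fx=4,fy=4,interpolation=cv2.INTER_CUBIC))
```

```text
[-0.135   0.1148] [-2.11582207 -0.44916851  0.20957978]
```

View pics/t4.png

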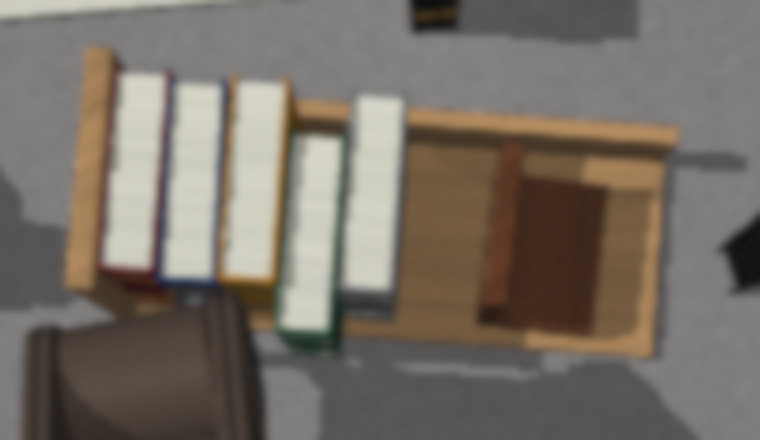

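Call:
{"fn": "carry_out", "kwargs": {
  "moves": [0,0.1,0,0,0.2,0,0.1,0,0,0.2,0,0.1,0,0,0.2,0,0,0,0,0.2]
}}

```text
t: 7.15
ee_pos: [0.5197, 0.2069, 0.0273]
ee_rot: [[0.07, 0.998, 0.0], [0.998, -0.07, 0.0], [0.0, 0.0, -1.0]]
force: [-1.8, -0.0, 0.2]
width: 0.0683
```

Call:
{"fn": "carry_out", "kwargs": {
  "moves": [0,0.1,0,0,0.2,0,0,0,0,0.2]
}}

```text
t: 7.4
ee_pos: [0.5206, 0.2068, 0.0273]
ee_rot: [[0.07, 0.998, 0.0], [0.998, -0.07, 0.0], [0.0, 0.0, -1.0]]
force: [-1.6, 0.6, -0.4]
width: 0.0685
```

```bash
cat >> h.py <<'E'
def books(n='top'):
    im=cams.capture(n); h=cv2.cvtColor(im,cv2.COLOR_RGB2HSV)
    m=((h[...,1]<45)&(h[...,2]>165)).astype(np.uint8)
    N,l,st,ce=cv2.connectedComponentsWithStats(m);o=[]
    for i in range(1,N):
        x,y,w,hh,A=st[i]
        if 200<A<1500 and 220<x<340 and 100<y<190: o.append((ce[i],A))
    o.sort(key=lambda t:t[0][0])
    for (c,A),(k,H) in zip(o,[('maroon',.171),('blue',.173),('ochre',.177),('green',.167),('grey',.163)]):
        print(k,c.round(1),A,rk(ray(n,*c,H)))
    return im
E
python3 - <<'E'
from h import *
s=sense();print(rk(s['ee_pos']),s['force'])
a=books()[:,:,::-1][95:205,205:395]
cv2.imwrite('pics/t5.png',cv2.resize(a,None,fx=4,fy=4,interpolation=cv2.INTER_CUBIC))
E
```

```text
[-0.1309  0.1148] [-1.61344299  0.59056945 -0.40321698]
maroon [238.5 137. ] 502 [-0.      0.1538]
blue [253.2 137.7] 498 [0.0008 0.1182]
ochre [267.9 139. ] 525 [0.     0.0823]
green [282.9 153.4] 462 [-0.03    0.0444]
grey [297.9 142.3] 518 [0.0008 0.0106]
```

View pics/t5.png

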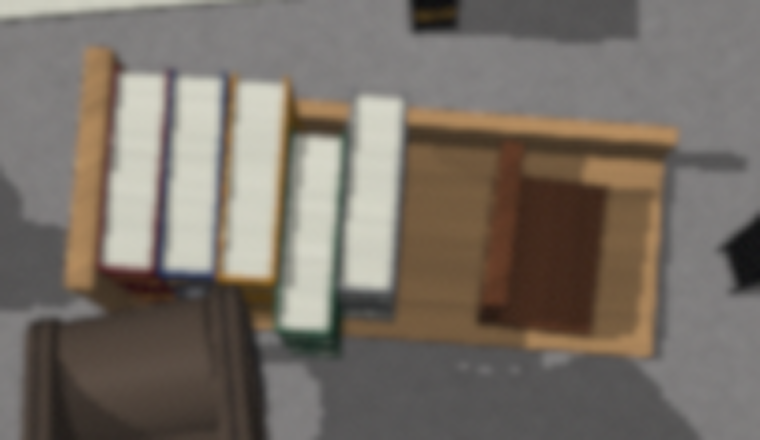

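Call:
{"fn": "carry_out", "kwargs": {
  "moves": [0,0.1,0,0,0.2,0,0,0,0,0.2]
}}

```text
t: 7.7
ee_pos: [0.5214, 0.2068, 0.0273]
ee_rot: [[0.07, 0.998, -0.0], [0.998, -0.07, -0.0], [-0.0, -0.0, -1.0]]
force: [-2.2, -0.6, 0.6]
width: 0.0682
```

Call:
{"fn": "carry_out", "kwargs": {
  "moves": [0,0.1,0,0,0.2,0,0,0,0,0.2]
}}

```text
t: 7.95
ee_pos: [0.5215, 0.2068, 0.027]
ee_rot: [[0.07, 0.998, -0.002], [0.998, -0.07, -0.0], [-0.0, -0.002, -1.0]]
force: [-5.7, 1.2, 1.5]
width: 0.0683
```

Run:
```python
from h import *
s=sense();print(rk(s['ee_pos']),s['force']);books()
```

```text
[-0.13    0.1148] [-5.67313505  1.22883877  1.48708413]
maroon [238.5 137. ] 503 [1.000e-04 1.538e-01]
blue [253.2 137.6] 501 [0.0011 0.1183]
ochre [267.8 139. ] 523 [-0.0001  0.0824]
green [282.9 153.4] 462 [-0.03    0.0444]
grey [297.9 142.3] 518 [0.0008 0.0106]
```

Call:
{"fn": "carry_out", "kwargs": {
  "moves": [0,-1,0,0,0.2,0,-1,0,0,0.2,0,-1,0,0,0.2,0,-1,0,0,0.2,-2,0,0,0,0.2,-2,0,0,0,0.2,-2,0,0,0,0.2,-1,0,0,0,0.2,0,0,0,0,0.2]
}}

```text
t: 9.12
ee_pos: [0.4776, 0.1394, 0.0274]
ee_rot: [[0.071, 0.997, 0.0], [0.997, -0.071, 0.0], [0.0, 0.0, -1.0]]
force: [-0.1, -0.5, 0.5]
width: 0.0683
```

Call:
{"fn": "carry_out", "kwargs": {
  "moves": [0,0.4,0,0,0.2,0,0.4,0,0,0.2,0,0.4,0,0,0.2,0,0.4,0,0,0.2,0,0.4,0,0,0.2,0,0.4,0,0,0.2,0,0.4,0,0,0.2,0,0.4,0,0,0.2,0,0.2,0,0,0.2,0,0,0,0,0.2]
}}

```text
t: 10.38
ee_pos: [0.5119, 0.1373, 0.0273]
ee_rot: [[0.07, 0.998, 0.0], [0.998, -0.07, 0.0], [0.0, 0.0, -1.0]]
force: [-1.3, -0.3, -0.4]
width: 0.068
```

Run:
```python
from h import *
s=sense();print(rk(s['ee_pos']),s['force']);books()
```

```text
[-0.1347  0.0448] [-1.31597581 -0.29146596 -0.42194135]
maroon [238.5 136.9] 503 [0.0002 0.1538]
blue [253.1 137.6] 503 [0.0011 0.1183]
ochre [267.9 139. ] 525 [-0.0001  0.0823]
green [283.7 143.1] 439 [-0.0048  0.0445]
grey [297.9 142.4] 519 [0.0008 0.0106]
```

Call:
{"fn": "carry_out", "kwargs": {
  "moves": [0,0.1,0,0,0.2,0,0.1,0,0,0.2,0,0.1,0,0,0.2,0,0.1,0,0,0.2,0,0,0,0,0.2]
}}

```text
t: 11.05
ee_pos: [0.5158, 0.137, 0.0273]
ee_rot: [[0.07, 0.998, 0.0], [0.998, -0.07, -0.0], [0.0, 0.0, -1.0]]
force: [-1.5, -0.0, 0.6]
width: 0.0685
```

Call:
{"fn": "carry_out", "kwargs": {
  "moves": [0,0.1,0,0,0.2,0,0,0,0,0.2]
}}

```text
t: 11.3
ee_pos: [0.5167, 0.137, 0.0273]
ee_rot: [[0.07, 0.998, 0.0], [0.998, -0.07, 0.0], [0.0, 0.0, -1.0]]
force: [-1.6, -0.6, 0.4]
width: 0.0682
```

Run:
```python
from h import *
s=sense();print(rk(s['ee_pos']),s['force']);books()
```

```text
[-0.1298  0.0448] [-1.6398379  -0.63306776  0.36122147]
maroon [238.5 137. ] 506 [-0.      0.1538]
blue [253.1 137.6] 503 [0.0011 0.1183]
ochre [267.9 139. ] 528 [0.     0.0823]
green [283.8 141.1] 440 [0.0002 0.0447]
grey [297.9 142.4] 518 [0.0008 0.0105]
```

Call:
{"fn": "carry_out", "kwargs": {
  "moves": [0,0.1,0,0,0.2,0,0,0,0,0.2]
}}

```text
t: 11.6
ee_pos: [0.5173, 0.137, 0.0272]
ee_rot: [[0.07, 0.998, -0.001], [0.998, -0.07, 0.0], [-0.0, -0.001, -1.0]]
force: [-3.3, -0.2, 0.3]
width: 0.0684
```

Call:
{"fn": "carry_out", "kwargs": {
  "moves": [0,0.1,0,0,0.2,0,0,0,0,0.2]
}}

```text
t: 11.85
ee_pos: [0.5173, 0.137, 0.0269]
ee_rot: [[0.07, 0.998, -0.003], [0.998, -0.07, 0.0], [-0.0, -0.003, -1.0]]
force: [-7.2, 0.9, 1.8]
width: 0.0683
```

Call:
{"fn": "carry_out", "kwargs": {
  "moves": [0,-2,0,0,0.2,0,-2,0,0,0.2,0,0,-5.2,0,0.5,0,0,-5.2,0,1,0,0,-5.2,0,1,0,0,-5.2,0,1]
}}

```text
t: 12.6
ee_pos: [0.4792, 0.1396, 0.2376]
ee_rot: [[0.07, 0.998, 0.003], [0.998, -0.07, 0.0], [0.0, 0.003, -1.0]]
force: [0.7, 0.5, -0.1]
width: -0.0003
```

Call:
{"fn": "carry_out", "kwargs": {
  "moves": [0,0,0,0.174,1,0,0,0,0.174,1,0,0,0,0.174,1,0,0,0,0.174,1,0,0,0,0.175,1,0,0,0,0.175,1,0,0,0,0.175,1,0,0,0,0.175,1,0,0,0,0.175,1,0,0,0,0,1]
}}

```text
t: 13.85
ee_pos: [0.4793, 0.1396, 0.2357]
ee_rot: [[0.998, -0.068, 0.002], [-0.068, -0.998, 0.0], [0.002, -0.0, -1.0]]
force: [0.3, 0.3, 0.4]
width: 0.0002
```

Call:
{"fn": "carry_out", "kwargs": {
  "moves": [2,4,0,0,1,2,4,0,0,1,2,4,0,0,1,2,4,0,0,1,2,4,0,0,1,2,1,0,0,1,2,0,0,0,1,1,0,0,0,1,0,0,0,0,1]
}}

```text
t: 14.98
ee_pos: [0.6139, -0.0803, 0.2351]
ee_rot: [[0.998, -0.068, -0.0], [-0.068, -0.998, -0.0], [-0.0, 0.0, -1.0]]
force: [0.7, 0.3, 0.6]
width: 0.0001
```

Run:
```python
from h import *
s=sense();print(rk(s['ee_pos']),s['ee_pos'],s['ee_rot'].round(3),s['force'])
cv2.imwrite('pics/w6.png',cams.capture('wrist')[:,:,::-1])
a=cams.capture('side')[:,:,::-1][80:330,200:400]
cv2.imwrite('pics/s6.png',cv2.resize(a,None,fx=2.4,fy=2.4,interpolation=cv2.INTER_CUBIC))
```

```text
[-0.0174 -0.1649] [ 0.61390188 -0.08025639  0.23513938] [[ 0.998 -0.068 -0.   ]
 [-0.068 -0.998 -0.   ]
 [-0.     0.    -1.   ]] [0.69670139 0.2866495  0.58144789]
```

View pics/w6.png

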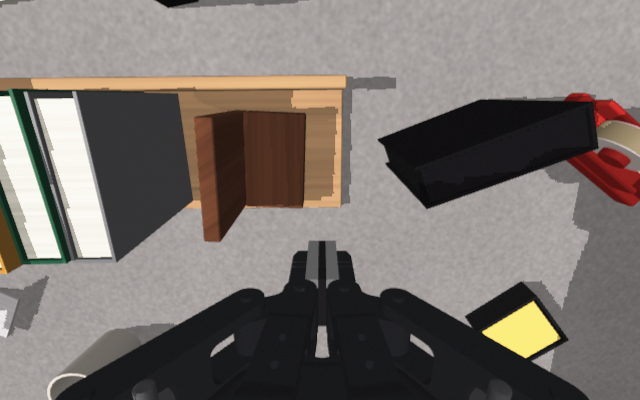

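View pics/s6.png

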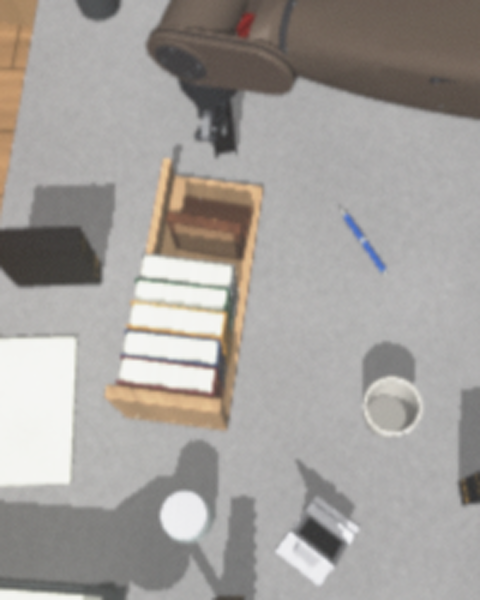

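Run:
```python
from h import *
for nm,u,v,z in [('footB',306,113,.043),('footF',304,207,.043),('uprB L',197,115,.135),('uprF L',205,240,.135),('uprF R',219,240,.135),('uprB R',244,111,.135),('boardBR',335,95,.015),('boardFR',341,207,.015),('bb corner top',380,140,.158),('bb c2 top',428,207,.158),('bb corner low',388,165,0),('railR',346,78,.075),('greyR',117,262,.165),('greyRtop2',80,93,.165)]:
    print(nm,rk(ray('wrist',u,v,z)))
print(proj('wrist',np.r_[sense()['ee_pos'][:2],.043]))
```

```text
footB [ 0.0437 -0.1496]
footF [-0.0601 -0.146 ]
uprB L [ 0.0467 -0.0717]
uprF L [-0.0572 -0.0662]
uprF R [-0.0571 -0.0782]
uprB R [ 0.0497 -0.1074]
boardBR [ 0.0616 -0.1806]
boardFR [-0.0701 -0.1901]
bb corner top [ 0.0314 -0.2067]
bb c2 top [-0.0183 -0.2457]
bb corner low [-0.0203 -0.2479]
railR [ 0.0762 -0.1879]
greyR [-0.0614 -0.0087]
greyRtop2 [ 0.062  -0.0092]
[320.48506515 171.01279002]
```

Run:
```python
from h import *
def tri(n1,a,n2,b):
    ps=[]
    for n in(n1,n2):
        c=cams.get_calibration(n);ps.append(c['mtx']@np.hstack([c['attitude'].T,(-c['attitude'].T@c['position'])[:,None]]))
    X=cv2.triangulatePoints(ps[0],ps[1],np.array(a,float),np.array(b,float));return X[:3,0]/X[3,0]
for a,b in [((380,140),(385.5,157.5)),((388,165),(385.5,157.5)),((388,165),(390,168)),((428,207),(390,168))]:
    p=tri('wrist',a,'top',b);print(a,b,rk(p),p[2].round(3),proj('wrist',p).round(),proj('top',p).round())
a=cv2.imread('pics/t1.png')[120:185,370:460];cv2.imwrite('pics/bb.png',cv2.resize(a,None,fx=8,fy=8,interpolation=cv2.INTER_CUBIC))
a=cv2.imread('pics/w6.png')[80:230,350:630];cv2.imwrite('pics/bbw.png',cv2.convertScaleAbs(cv2.resize(a,None,fx=2.5,fy=2.5),alpha=3))
```

```text
(380, 140) (385.5, 157.5) [ 0.0105 -0.236 ] 0.002 [380. 140.] [385. 157.]
(388, 165) (385.5, 157.5) [-0.0032 -0.2249] 0.08 [382. 165.] [387. 157.]
(388, 165) (390, 168) [-0.0192 -0.2489] 0.005 [390. 165.] [390. 168.]
(428, 207) (390, 168) [-0.0336 -0.2379] 0.128 [406. 212.] [395. 167.]
```

View pics/bb.png

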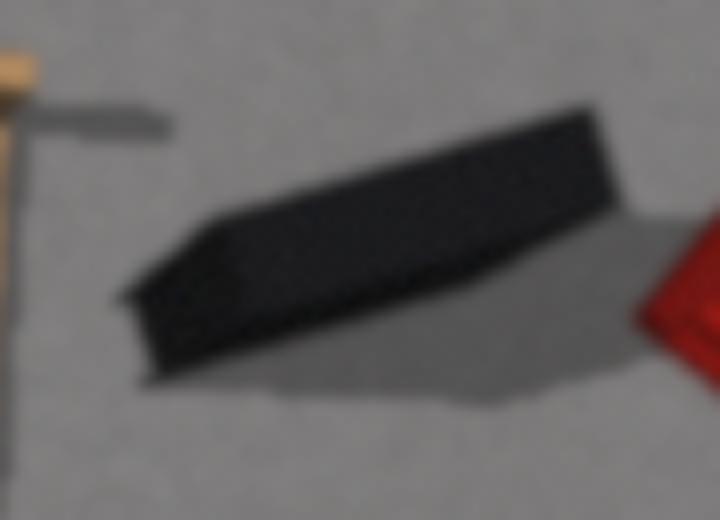

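View pics/bbw.png

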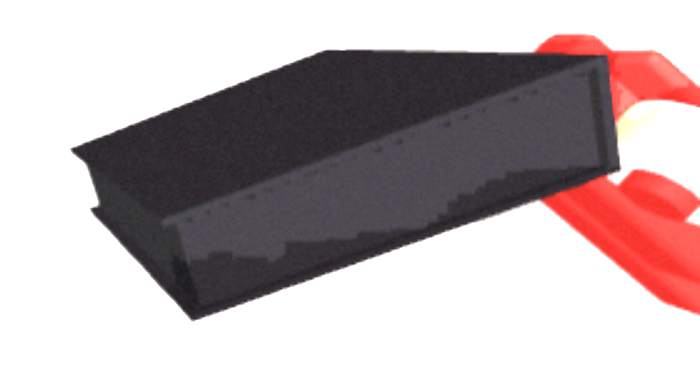

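Call:
{"fn": "carry_out", "kwargs": {
  "moves": [0.9,0.5,0,0,1,0,0,5,0,1,0,0,5,0,1,0,0,5,0,1,0,0,4,0,1,0,0,1.9,0,1,0,0,0,0,1]
}}

```text
t: 15.95
ee_pos: [0.6217, -0.0859, 0.0253]
ee_rot: [[0.998, -0.07, -0.002], [-0.07, -0.998, 0.001], [-0.002, -0.001, -1.0]]
force: [-0.3, -1.0, 0.4]
width: -0.0002
```

Run:
```python
from h import *
s=sense();print(rk(s['ee_pos']),s['ee_pos'],s['force'])
cv2.imwrite('pics/w7.png',cams.capture('wrist')[:,:,::-1])
```

```text
[-0.0092 -0.17  ] [ 0.62166851 -0.08588623  0.02528858] [-0.26209575 -0.9911997   0.39249504]
```

View pics/w7.png

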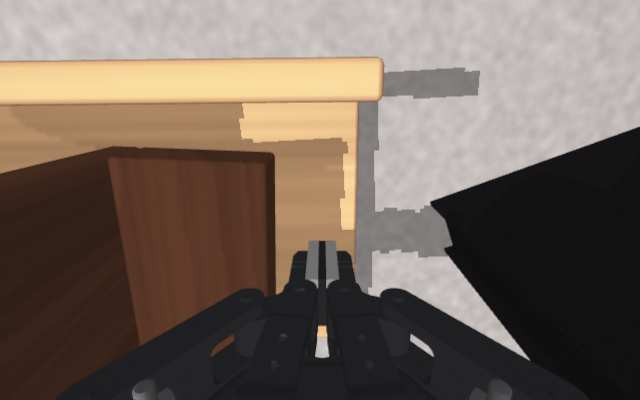

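Call:
{"fn": "carry_out", "kwargs": {
  "moves": [0,-0.4,0,0,1,0,-0.4,0,0,1,0,-0.4,0,0,1,0,-0.4,0,0,1,0,-0.4,0,0,1,0,-0.4,0,0,1,0,0,0,0,1]
}}

```text
t: 16.88
ee_pos: [0.6251, -0.0629, 0.0275]
ee_rot: [[0.998, -0.07, 0.003], [-0.07, -0.998, -0.002], [0.003, 0.002, -1.0]]
force: [0.7, -4.5, 2.5]
width: -0.0002
```

Run:
```python
from h import *
s=sense();print(rk(s['ee_pos']),s['ee_pos'],s['force'])
cv2.imwrite('pics/w8.png',cams.capture('wrist')[:,:,::-1])
```

```text
[-0.0074 -0.1469] [ 0.62507337 -0.06294819  0.02754109] [ 0.74921931 -4.46283954  2.53680834]
```

View pics/w8.png

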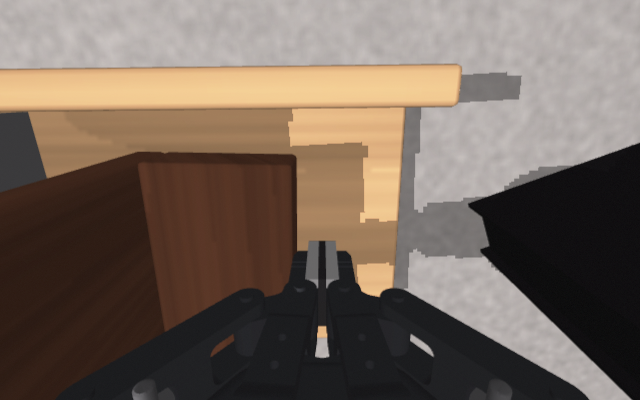

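Call:
{"fn": "carry_out", "kwargs": {
  "moves": [0,-0.4,0,0,1,0,-0.4,0,0,1,0,-0.4,0,0,1,0,-0.4,0,0,1,0,-0.4,0,0,1,0,-0.4,0,0,1,0,-0.4,0,0,1,0,-0.4,0,0,1,0,0,0,0,1]
}}

```text
t: 18.05
ee_pos: [0.627, -0.0308, 0.0272]
ee_rot: [[0.998, -0.07, 0.002], [-0.07, -0.998, -0.001], [0.002, 0.001, -1.0]]
force: [0.1, -4.3, 3.2]
width: 0.0002
```

Run:
```python
from h import *
s=sense();print(rk(s['ee_pos']),s['ee_pos'],s['force'])
cv2.imwrite('pics/w9.png',cams.capture('wrist')[:,:,::-1])
a=books()[:,:,::-1][95:205,205:395]
cv2.imwrite('pics/t9.png',cv2.resize(a,None,fx=4,fy=4,interpolation=cv2.INTER_CUBIC))
```

```text
[-0.0078 -0.1147] [ 0.62697421 -0.03079938  0.02724552] [ 0.09902519 -4.28835977  3.23694043]
maroon [238.4 137.1] 531 [-1.00e-04  1.54e-01]
blue [253.  137.5] 514 [0.0014 0.1186]
ochre [267.9 138.9] 528 [0.0002 0.0824]
green [283.8 141. ] 442 [0.0003 0.0448]
grey [297.9 142.5] 536 [0.0005 0.0106]
```

View pics/w9.png

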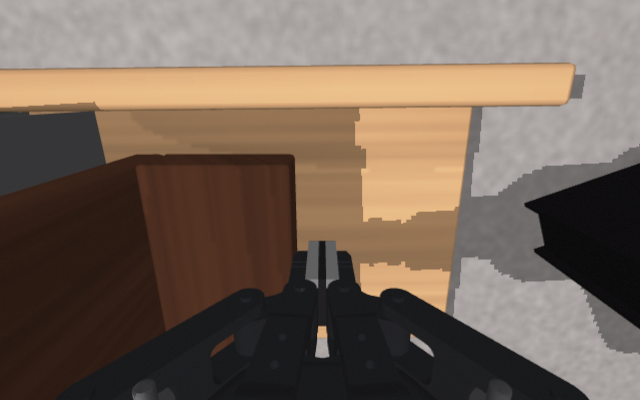

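View pics/t9.png

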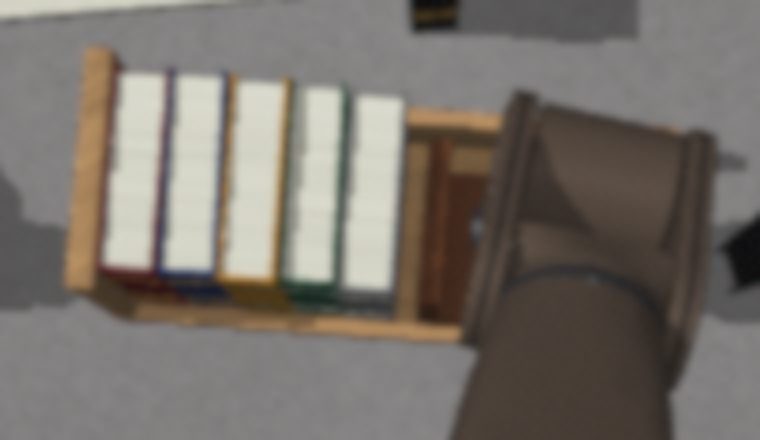

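Call:
{"fn": "carry_out", "kwargs": {
  "moves": [0,-0.4,0,0,1,0,-0.4,0,0,1,0,-0.3,0,0,1,0,-0.3,0,0,1,0,-0.2,0,0,1,0,0,0,0,1]
}}

```text
t: 18.9
ee_pos: [0.6278, -0.0152, 0.0271]
ee_rot: [[0.998, -0.07, 0.001], [-0.07, -0.998, -0.002], [0.001, 0.002, -1.0]]
force: [-0.8, -6.3, 4.6]
width: 0.0
```

Call:
{"fn": "carry_out", "kwargs": {
  "moves": [0,-0.2,0,0,1,0,-0.2,0,0,1,0,0,0,0,1]
}}

```text
t: 19.27
ee_pos: [0.6281, -0.0122, 0.0271]
ee_rot: [[0.998, -0.069, 0.001], [-0.069, -0.998, -0.003], [0.001, 0.003, -1.0]]
force: [-1.1, -9.4, 4.6]
width: 0.0001
```

Run:
```python
from h import *
s=sense();print(rk(s['ee_pos']),s['ee_pos'],s['force'])
cv2.imwrite('pics/w10.png',cams.capture('wrist')[:,:,::-1])
a=books()[:,:,::-1][95:205,205:395]
cv2.imwrite('pics/t10.png',cv2.resize(a,None,fx=4,fy=4,interpolation=cv2.INTER_CUBIC))
```

```text
[-0.008 -0.096] [ 0.62810497 -0.01221541  0.02705623] [-1.14327522 -9.35865924  4.64814329]
maroon [238.4 136.9] 528 [1.00e-04 1.54e-01]
blue [253.1 137.5] 512 [0.0015 0.1186]
ochre [267.6 138.7] 528 [0.0006 0.083 ]
green [283.4 140.6] 425 [0.0014 0.0459]
grey [296.4 142.6] 526 [-0.0002  0.0141]
```

View pics/t10.png

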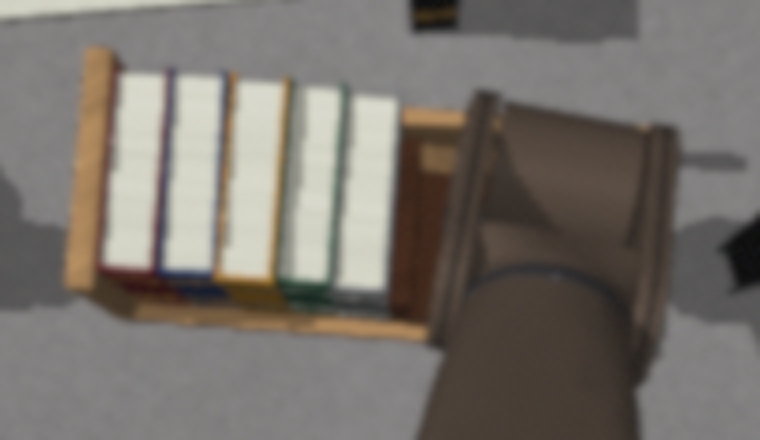

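Call:
{"fn": "carry_out", "kwargs": {
  "moves": [0,-0.2,0,0,1,0,-0.2,0,0,1,0,0,0,0,1]
}}

```text
t: 19.75
ee_pos: [0.6284, -0.0089, 0.0271]
ee_rot: [[0.998, -0.069, 0.001], [-0.069, -0.998, -0.005], [0.001, 0.005, -1.0]]
force: [-0.7, -11.0, 4.0]
width: 0.0002
```

Call:
{"fn": "carry_out", "kwargs": {
  "moves": [0,-0.2,0,0,1,0,-0.1,0,0,1,0,0,0,0,1]
}}

```text
t: 20.12
ee_pos: [0.6285, -0.0068, 0.0271]
ee_rot: [[0.998, -0.069, 0.0], [-0.069, -0.998, -0.006], [0.001, 0.006, -1.0]]
force: [0.3, -14.1, 5.0]
width: -0.0
```

Run:
```python
from h import *
s=sense();print(rk(s['ee_pos']),s['ee_pos'],s['force'])
books()
```

```text
[-0.008  -0.0906] [ 0.62850217 -0.00682318  0.02712159] [  0.25473518 -14.09186671   4.99052192]
maroon [237.7 136.9] 528 [0.0002 0.1558]
blue [251.8 137.3] 520 [0.0016 0.1216]
ochre [265.4 138.6] 530 [0.0004 0.0882]
green [281.2 140.4] 425 [0.0014 0.0512]
grey [294.3 142.5] 523 [-0.0004  0.0192]
```

Call:
{"fn": "carry_out", "kwargs": {
  "moves": [0,-0.1,0,0,1,0,-0.1,0,0,1,0,0,0,0,1]
}}

```text
t: 20.55
ee_pos: [0.6286, -0.006, 0.0271]
ee_rot: [[0.998, -0.068, 0.0], [-0.068, -0.998, -0.008], [0.001, 0.008, -1.0]]
force: [-1.7, -16.9, 4.5]
width: -0.0002
```

Call:
{"fn": "carry_out", "kwargs": {
  "moves": [0,-0.1,0,0,1,0,-0.1,0,0,1,0,0,0,0,1]
}}

```text
t: 20.92
ee_pos: [0.6286, -0.0058, 0.0272]
ee_rot: [[0.998, -0.067, -0.0], [-0.067, -0.998, -0.011], [0.0, 0.011, -1.0]]
force: [-2.4, -21.9, 4.5]
width: -0.0
```

Run:
```python
from h import *
s=sense();print(rk(s['ee_pos']),s['ee_pos'],s['force'])
books()
cv2.imwrite('pics/w11.png',cams.capture('wrist')[:,:,::-1])
```

```text
[-0.008  -0.0896] [ 0.62857734 -0.00584352  0.0271689 ] [ -2.38901902 -21.89300466   4.5206566 ]
maroon [237.4 136.9] 527 [-0.      0.1565]
blue [251.6 137.4] 519 [0.0014 0.1222]
ochre [265.1 138.6] 531 [0.0004 0.0891]
green [280.8 140.6] 422 [0.0007 0.0521]
grey [293.9 142.6] 524 [-0.0007  0.0203]
```

View pics/w11.png

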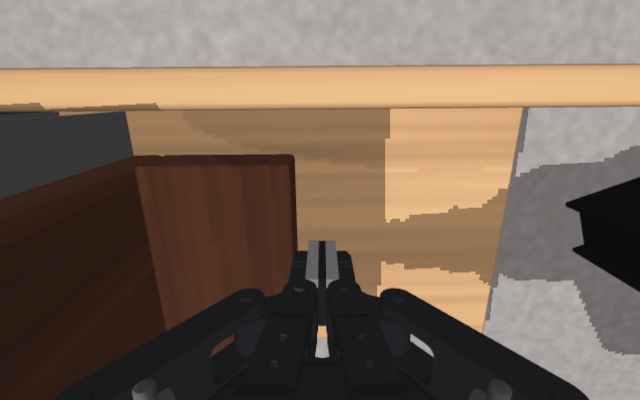

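Call:
{"fn": "carry_out", "kwargs": {
  "moves": [0,0.5,0,0,1,0,1,0,0,1,0,1,0,0,1,0,0.5,0,0,1,0,0,-5,0,1,0,0,-5,0,1,0,0,-5,0,1,0,0,-5,0,1,0,3,0,0,1,0,3,0,0,1]
}}

```text
t: 22.28
ee_pos: [0.6223, -0.089, 0.2274]
ee_rot: [[0.998, -0.069, 0.002], [-0.069, -0.998, 0.0], [0.002, -0.0, -1.0]]
force: [0.2, -0.9, -1.4]
width: 0.0001
```

Run:
```python
from h import *
s=sense();print(rk(s['ee_pos']),s['ee_pos'],s['force'])
a=books()[:,:,::-1]
cv2.imwrite('pics/t12.png',cv2.resize(a[95:205,205:395],None,fx=4,fy=4,interpolation=cv2.INTER_CUBIC))
cv2.imwrite('pics/t12f.png',a)
cv2.imwrite('pics/w12.png',cams.capture('wrist')[:,:,::-1])
```

```text
[-0.0084 -0.173 ] [ 0.6222819  -0.08896181  0.22744191] [ 0.24443643 -0.93700699 -1.38714386]
maroon [237.4 137. ] 538 [-1.000e-04  1.566e-01]
blue [251.5 137.4] 532 [0.0013 0.1224]
ochre [265.1 138.6] 533 [0.0005 0.089 ]
green [280.9 140.6] 428 [0.0007 0.0519]
grey [293.9 142.5] 531 [-0.0005  0.0202]
```

View pics/t12.png

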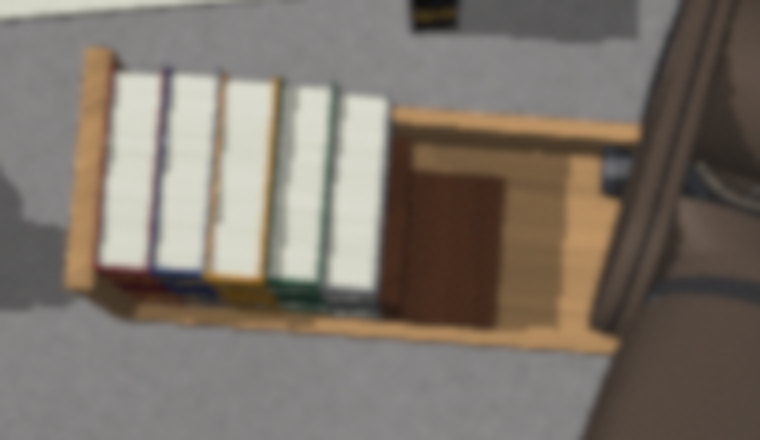

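View pics/w12.png

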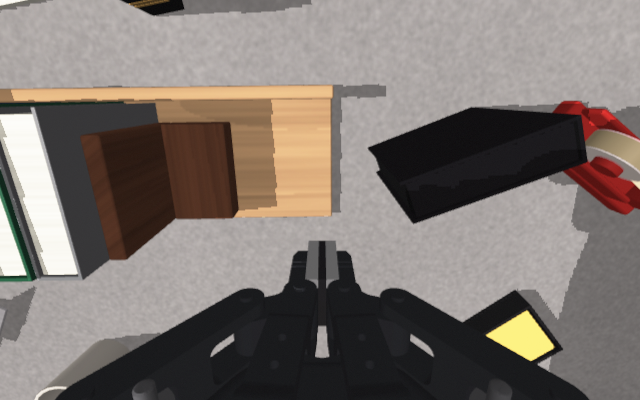

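View pics/t12f.png

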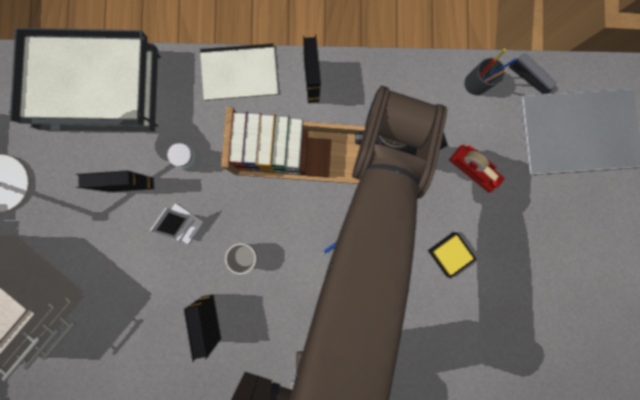

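Run:
```python
from h import *
def L(a,b): return np.degrees(np.arctan2(*( (np.array(b)-a)[::-1]))).round(1)
b,f=rk(ray('wrist',231,124,.043)),rk(ray('wrist',238,217,.043));print('foot',b,f,L(f,b))
tz=lambda u,v,z:rk(ray('top',205+u/4,95+v/4,z))
b,f=tz(505,175,.043),tz(493,327,.043);print('foot top',b,f,L(f,b))
b,f=tz(392,138,.135),tz(384,312,.135);print('upright L edge',b,f,L(f,b))
print('grey spine R',tz(378,290,.165), 'back',tz(389,97,.165))
print('panel inner',tz(88,288,.165),tz(113,50,.165))
for nm,u,v,z in [('grey FR',80,278,.165),('grey BR',50,110,.165),('uprF L',107,259,.135),('uprB L',83,136,.135)]: print(nm,rk(ray('wrist',u,v,z)))
```

```text
foot [ 0.0427 -0.0837] [-0.0593 -0.0824] -0.7
foot top [ 0.0425 -0.0749] [-0.0632 -0.0749] 0.0
upright L edge [0.04   0.0018] [-0.0701 -0.0024] 2.2
grey spine R [-0.0607  0.0015] back [0.0581 0.0047]
panel inner [-0.074   0.1757] [0.0726 0.1745]
grey FR [-0.0599  0.005 ]
grey BR [ 0.0616 -0.005 ]
uprF L [-0.0607  0.0045]
uprB L [0.0418 0.0007]
```

Run:
```python
from h import *
print(sense()['t'],order.finish_job())
```

```text
the job is handed in; nothing more can be done
22.375 None
```

I pushed the two protruding books (blue and green) home against the back rail, then pushed the bookend's foot along the board until the row was closed. I handed the job in at 22.4 s, and no verdict was reported.

**Books:** Both pushed books reached the rail: the force rose to about 6–7 N and the arm stopped advancing. In the last top image all five book origins measure between -0.5 and +1.3 mm in rack x, against a limit of -5 mm. I did not press maroon, ochre and grey to confirm contact. Grey reads about 2 mm further forward than blue, which is known to be home, but that is within tolerance.

**Bookend:** It stopped against the row with the push force rising to 22 N.
- **Position:** the foot's end face measures at -75 mm in the top view and about -83 mm in the wrist view. The target is -78 mm, so the two views disagree by about 8 mm. I relied mainly on the stall to judge the row closed.
- **Squareness:** the foot edge is within about 1 degree. One rough reading of the upright's blurred top edge gave 2 degrees. Both are under the limit.

**Other things on the desk:** Nothing appears displaced in the last pictures. The arm hid part of the pen in the top view, and I did not measure the other objects again.

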